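# Load the photometer and close its light shutter

## Robot

A 7-joint arm with a two-finger parallel gripper is mounted at the origin on a cart in front of the work surface, level with it; the furniture and walls round the work are solid. World frame = base frame: x ahead of the robot, y to its left, z up, the work surface at z = 0. Lengths are in m, angles in rad, forces in N, time in s.
With the tool pointing down it reaches from about 0.4 to 0.85 m from the base axis. Payload 4.5 kg.
Tool frame: the origin (TCP) lies on the centre line of the jaws, within the pads' length; the fingertips stand 17 mm ahead of it and the grasp point (between the pads) lies 2 mm behind it; z points along the fingers, y is the line along which they close (so a half turn about z gives the same grasp; the last joint's range is limited). The gripper opens to 88 mm and grips with 3 to 60 N. Pads are 18 mm wide; open, the fingers measure 123 mm over their backs; the gripper's body (75 mm by 187 mm) begins 45 mm behind the grasp point.
Start: joints at [-1.267, 0.689, -0.195, 1.565, 0.157, 0.902, -0.215], TCP at [0.167, 0.602, 0.256] pointing down, gripper open.
Joint ranges: [-3.01, 3.01], [-0.46, 2.08], [-1.47, 1.51], [0.13, 2.56], [-1, 4.14], [0.04, 2.09], [-2.66, 2.66]. Speed limits (rad/s): [2.57, 2.57, 3.14, 3.14, 3.14, 3.14, 3.14].

## Interface

Orientations are given as a 3x3 rotation matrix whose columns are the frame's x, y, z axes.
In Python, from cell import sensors, eyes, ctrl gives the robot as it stands. The module is installed in compiled form; this text tells all that it offers.
- The arm moves only by the tool servo_tool, never from a script. Its argument "commands" is a list that holds one entry, the list of rows, each a list of 6 numbers: the shift along the world's x, y, z in mm, then the turn, a rotation vector about the world's x, y, z in rad. In form: [[[tx, ty, tz, wx, wy, wz], ...]]. A call has 1 to 8 rows; each row shifts and turns the commanded pose from where the row before left it; what a row does not reach is not made up. A row lasts 1/12 s, in which the tool goes at most 41.7 mm and 7.16 degrees, less where a joint would pass 70% of its speed; a pose out of reach is approached as far as the arm can. A call is refused whole if a number of a shift passes 41.7 or a number of a turn 0.125, either way. A call with a gripper value outside its range is refused whole. "grip" is the opening, from 0 (shut) to 1 (fully open), set as the call begins (left out, the last holds). The fingers move at their own pace and stop on an object; "force" is the grip in N (left out, the last holds). Time passes only in rows, so rows that do not move let the fingers close. It gives the time, the measured TCP pose, the force, the opening and the grip force at its end, in the units of the state.
- sensors.sense(): the state, without advancing time (a new reading comes with each control period).
- eyes.grab_frame(name): name is "scene" or "side" or "wrist"; returns the picture (480x640x3 uint8, red, green, blue); there is no depth.
- eyes.calibration(name): a dict with "K" (3x3 intrinsics, pixels), "k1" (the pictures are not rectified: a ray, as slopes to the right and down, at radius r is drawn at 1 + k1 r^2 times it, then the intrinsics apply), "cam_to_world" (4x4, takes a point from camera to world coordinates). Camera axes: x right, y down, z forward; pixel columns grow to the right and rows downward; lengths in m; the calibration is good to about 2 mm. A picture is of the moment at which its call begins: read the wrist's pose just before it. calibration takes no time and is no camera call; for the wrist camera it gives the pose at the moment of the call.
- ctrl.hand_in(): hands the job in; it is judged then, once.
The state is a dict: "clock": time; "joint_pos": joint angles; "qd": joint speeds; "effort": joint torques, N m; "tcp_pos": TCP position; "orientation": TCP orientation; "force": force on the tool from outside, world axes, zero at the start; "moment": the same for the moment, N m; "width": finger opening in m; "finger_force": force on a finger pad.
Only numpy, scipy, OpenCV 4.12 (cv2) and the standard library are available. Lean on these libraries where they do the work, as an engineer would, in place of code of your own. Each camera call takes 0.05 s, during which the arm holds its last target. There are 200 camera calls.

## Task

Stand the filled glass vial upright and fully down in the round well inside the photometer's open chamber and let go of it. Then push the sliding shutter along its track, against its springy light seal, until it is fully home at the frame and its latch holds it shut; press firmly enough to latch it but gently, without ramming it into the frame. Leave the two reagent bottles and the test-kit carton where they stand.

Things in the scene. Friction and masses are not known exactly. Their poses are not given: they have to be found in the camera images.
- photometer: White bench photometer fixed on the table, 235 mm deep, 300 wide, deck 82 high, sloped keypad in front. Origin: under its middle, table height; x axis to its back, y to its left, z up. In its top, right of the middle, an open chamber 110 (x) by 92 mm (y), floor 44 mm above the table. Two rails along y (tops 97 mm above the table, inner edges 111 mm apart) guide a flat shutter over it.
- well (a point): Centre of the bottom of the round well in the middle of the chamber floor, 26 mm above the table; axes as the photometer's. The well is 25 mm wide, 18 mm deep, its mouth flush with the chamber floor. A vial standing in it keeps its upper 32 mm in the chamber and clears the shutter by 8 mm; one not fully down is hit by the shutter.
- frame (a point): Face of the rigid metal frame that the shutter closes against, middle, at shutter height: 54 mm from the well toward -y, 87 mm above the table (frame's top: 99 mm); axes as the photometer's. A springy rubber light seal stands 6.5 mm proud of it and a slam latch with a spring bolt sits in its middle. The shutter must not press on the rigid face with more than 12 N.
- shutter (a joint): Opening of the shutter in m along the photometer's +y: 0 = latched shut, 0.105 = fully open to the left. Friction about 1 N; from 5.5 mm on the seal pushes back, rising evenly to 18 N at 0, where the bolt drops behind the shutter's front barb and holds it; let go earlier, it springs back to about 5 mm. The rigid frame is 1 mm beyond 0 (21 N by then). A push of 20 to 27 N is right.
- shutter_rib (a point): Middle of the top edge of the upright black finger rib on the black shutter plate, 113 mm above the table, moves with it; axes as the photometer's. Rib: 64 mm long (x), 12 thick (y), 23 high above the plate (124 by 106 mm, top face 91 mm above the table). It can be pinched across y from above or pushed on its +y face. Shut, it is 30 mm to the left (+y) of the well.
- vial_1: Glass vial with black screw cap, 21 mm diameter, 50 mm tall, 10 to 25 g, filled; stands on the table to the right of the photometer. Origin: centre of its underside, z up along the vial.
- dropper_1: Small white reagent bottle with white screw cap, 29 mm diameter, 64 mm tall, loose, in front of the photometer; leave it. Origin: centre of its underside.
- dropper_2: Small white reagent bottle with red screw cap, 29 mm diameter, 64 mm tall, loose, in front of the photometer; leave it. Origin: centre of its underside.
- kit_carton: Test-kit carton, 65 x 110 x 75 mm (x, y, z), loose, to the right of the photometer; leave it. Origin: centre of its underside.
Mind the look-alikes: they are no part of the job. What is shaped like the vial_1 but green or purple is not meant.

How it is judged:
By the outcome, as a careful person would: the job done as asked, in the order asked, and still so for the second after the job is handed in, with the robot touching nothing.
It also fails if it takes over 54 s, if anything falls off the work surface, if the arm or the gripper's body presses on something with over 40 N, if the wrist force passes 120 N, or if a joint passes its speed limit or range.

## Working session

There is one attempt and no reset: what is moved stays moved. The work goes in short steps, Python scripts to look and compute and a tool call to move; the robot and the scene stay as the last step left them, time stands still between calls to the robot, and variables do not carry over. Pictures are saved under pics/ and viewed, at most 10 in all, crops included, and the job is handed in when it is done.

Besides the shell and the picture viewer there is one more tool, called after "Emit:" as name(argument=value, ...) on one line, values as JSON. servo_tool: Moves the arm, as the interface text tells. Its arguments: {"type":"object","properties":{"commands":{"type":"array","items":{"type":"array","items":{"type":"array","items":{"type":"number"}}}},"grip":{"type":"number"},"force":{"type":"number"}},"required":["commands"]}

```bash
mkdir -p pics
cat > h.py <<'E'
import numpy as np, cv2
from cell import sensors, eyes, ctrl
def grab(n,f):
    c=eyes.calibration(n); im=eyes.grab_frame(n); cv2.imwrite(f'pics/{f}.png',im[:,:,::-1]); return im,c
def ray(c,u,v):
    K=np.array(c['K']); d=np.array([(u-K[0,2])/K[0,0],(v-K[1,2])/K[1,1]]); s=d.copy()
    for _ in range(20): s=d/(1+c['k1']*(s@s))
    T=np.array(c['cam_to_world']); return T[:3,3],T[:3,:3]@np.array([*s,1])
def onz(c,u,v,z):
    o,d=ray(c,u,v); return o+d*(z-o[2])/d[2]
def proj(c,p):
    T=np.linalg.inv(np.array(c['cam_to_world'])); q=T[:3,:3]@np.array(p)+T[:3,3]; s=q[:2]/q[2]; s=s*(1+c['k1']*(s@s)); K=np.array(c['K'])
    return s*[K[0,0],K[1,1]]+[K[0,2],K[1,2]]
E
python3 - <<'E'
from h import *
a,c=grab('scene','s0'); b,d=grab('side','d0')
for x in (c,d): print(np.round(x['cam_to_world'],3).tolist(),np.round(x['K'],1).tolist(),x['k1'])
s=sensors.sense(); print(s['clock'],s['tcp_pos'],np.round(s['orientation'],3).tolist(),s['width'])
E
```

```text
[[0.891, -0.311, 0.33, 0.216], [-0.453, -0.617, 0.643, -0.719], [0.004, -0.723, -0.691, 0.713], [0.0, 0.0, 0.0, 1.0]] [[507.9, 0.0, 319.4], [0.0, 507.9, 234.3], [0.0, 0.0, 1.0]] -0.11553161537136604
[[0.999, 0.025, -0.037, 0.562], [0.045, -0.516, 0.855, -0.893], [0.002, -0.856, -0.517, 0.556], [0.0, 0.0, 0.0, 1.0]] [[511.3, 0.0, 310.3], [0.0, 511.3, 241.7], [0.0, 0.0, 1.0]] -0.04736071233643241
0.1 [0.16649577 0.60185075 0.25497957] [[-0.964, 0.266, -0.0], [0.266, 0.964, -0.002], [-0.0, -0.002, -1.0]] 0.08798010623941162
```

View pics/s0.png

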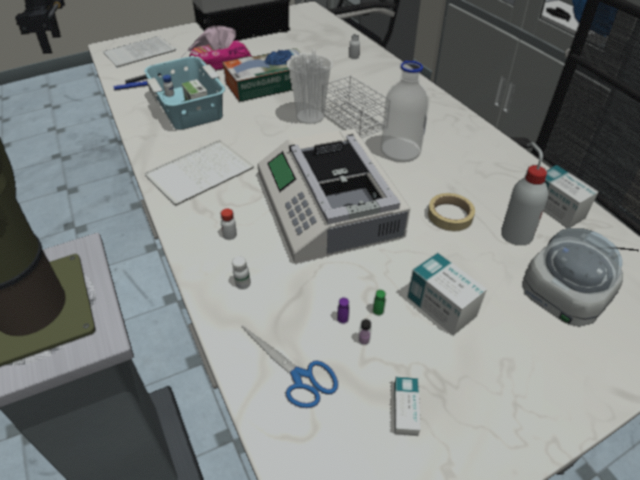

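View pics/d0.png

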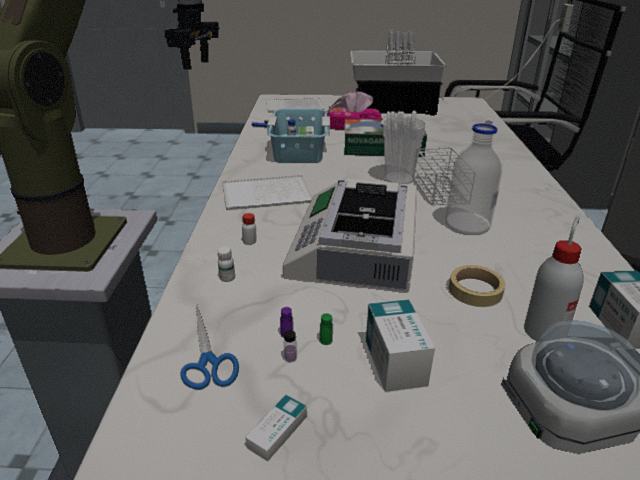

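Scene: vial_1 (black cap) is at about (365,331), the photometer at (335,190) with the open chamber near (355,190). Side: the vial is at (290,346), the photometer at (355,235). I'll crop these larger.

Run:
```python
from h import *
a=cv2.imread('pics/s0.png'); b=cv2.imread('pics/d0.png')
z=lambda im,x,y,w,h,W,H: cv2.resize(im[y:y+h,x:x+w],(W,H),interpolation=cv2.INTER_CUBIC)
o=np.vstack([np.hstack([z(a,275,125,140,130,420,390),z(b,295,172,126,130,378,390)]),
 np.hstack([z(a,325,285,80,60,280,210),z(b,265,300,80,65,258,210),np.zeros((210,260,3),np.uint8)])])
cv2.imwrite('pics/c0.png',o)
```

```text
(no output)
```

View pics/c0.png

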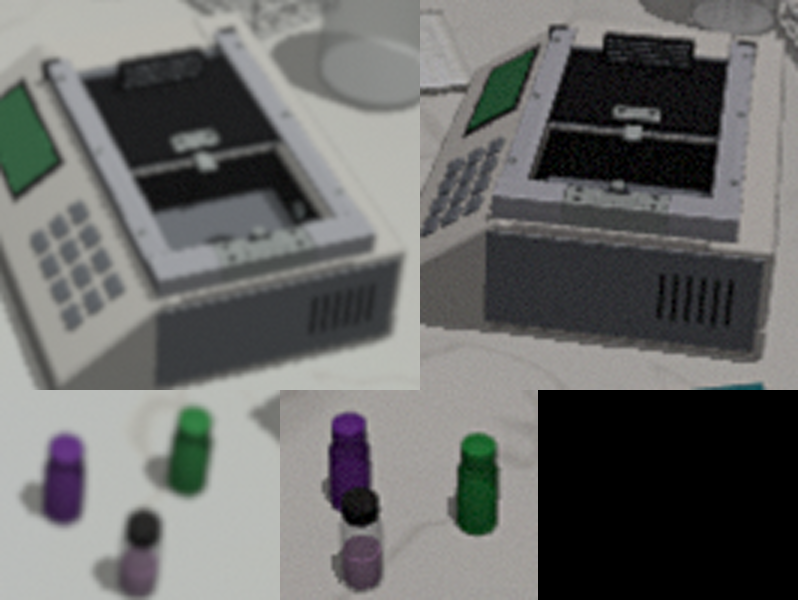

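The crop shows the vial cap top at scene ≈(366,322) and side ≈(290,333). The rails, the frame with its latch, and the open shutter are all clear. The well itself is hidden, so I'll look with the wrist camera.

Run:
```python
from h import *
c=eyes.calibration('scene'); d=eyes.calibration('side'); w=eyes.calibration('wrist')
print('vial',onz(c,366.1,322,.05),onz(d,289.8,333.4,.05))
S=lambda x,y:(275+x/3,125+y/3); D=lambda x,y:(295+(x-420)/3,172+y/3)
for n,p in dict(fr_in0=(85,75),fr_in1=(165,250),bk_in0=(240,45),bk_in1=(340,215)).items(): print(n,onz(c,*S(*p),.097))
for n,p in dict(fr_in0=(563,50),fr_in1=(532,182),bk_in0=(732,52),bk_in1=(718,190),ribL=(607,37),ribR=(693,38)).items(): print('side',n,onz(d,*D(*p),.113 if 'rib' in n else .097))
for n,p in dict(ribL=(120,68),ribR=(200,52)).items(): print(n,onz(c,*S(*p),.113))
s=sensors.sense(); R=np.array(s['orientation']); T=np.array(w['cam_to_world'])
print('cam in tool',np.round(R.T@(T[:3,3]-s['tcp_pos']),4).tolist(),np.round(R.T@T[:3,:3],3).tolist())
```

```text
vial [ 0.50745493 -0.31735117  0.05      ] [ 0.50743874 -0.3186982   0.05      ]
fr_in0 [0.5978233  0.10191782 0.097     ]
fr_in1 [ 0.55964619 -0.09214106  0.097     ]
bk_in0 [0.71585514 0.08618164 0.097     ]
bk_in1 [ 0.67528517 -0.11194235  0.097     ]
side fr_in0 [0.58769911 0.08631342 0.097     ]
side fr_in1 [ 0.56741433 -0.09943878  0.097     ]
side bk_in0 [0.70605702 0.08920915 0.097     ]
side bk_in1 [ 0.67777186 -0.10351371  0.097     ]
side ribL [0.61731181 0.0747348  0.113     ]
side ribR [0.6764897  0.07620776 0.113     ]
ribL [0.61341493 0.07739986 0.113     ]
ribR [0.67300139 0.07007012 0.113     ]
cam in tool [0.0718, -0.0004, -0.1293] [[0.0, -0.96, -0.279], [1.0, 0.0, 0.001], [-0.001, -0.279, 0.96]]
```

Emit:
servo_tool(commands=[[[20,-34,6,0,0,0],[20,-34,6,0,0,0],[20,-34,6,0,0,0],[20,-34,6,0,0,0],[20,-34,6,0,0,0],[22,-34,6,0,0,0],[22,-34,6,0,0,0],[22,-34,6,0,0,0]]])

```text
clock: 0.77
tcp_pos: [0.3331, 0.3284, 0.3038]
orientation: [[-0.964, 0.266, -0.0], [0.266, 0.964, -0.0], [0.0, -0.001, -1.0]]
force: [0.7, 0.7, 0.6]
width: 0.0882
finger_force: 0.0
```

Emit:
servo_tool(commands=[[[22,-34,0,0,0,0.02],[22,-34,0,0,0,0.02],[22,-34,0,0,0,0.02],[22,-34,0,0,0,0.02],[22,-34,0,0,0,0.02],[22,-34,0,0,0,0.02],[22,-34,0,0,0,0],[22,-34,0,0,0,0]]])

```text
clock: 1.43
tcp_pos: [0.509, 0.0564, 0.3036]
orientation: [[-0.989, 0.149, -0.001], [0.149, 0.989, 0.0], [0.001, -0.0, -1.0]]
force: [0.4, 1.2, -0.0]
width: 0.0878
finger_force: 0.0
```

Emit:
servo_tool(commands=[[[22,-34,0,0,0,0],[22,-34,0,0,0,0],[10,-34,0,0,0,0],[4,-20,0,0,0,0],[0,0,0,0,0,0],[0,0,0,0,0,0]]])

```text
clock: 1.93
tcp_pos: [0.5662, -0.0649, 0.3031]
orientation: [[-0.988, 0.152, -0.001], [0.152, 0.988, 0.0], [0.001, -0.0, -1.0]]
force: [1.3, 1.1, -0.2]
width: 0.0884
finger_force: 0.0
```

Run:
```python
from h import *
s=sensors.sense(); print(s['clock'],s['tcp_pos'],np.round(s['orientation'],3).tolist(),np.abs(s['qd']).max())
a,c=grab('wrist','w0')
import pickle; pickle.dump(c,open('w0.pkl','wb'))
```

```text
1.9333 [ 0.56623851 -0.06489317  0.30312458] [[-0.988, 0.152, -0.001], [0.152, 0.988, 0.0], [0.001, -0.0, -1.0]] 0.04716595528514218
```

View pics/w0.png

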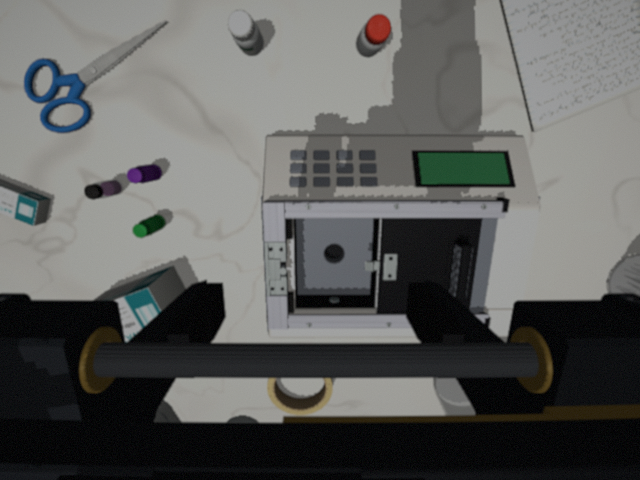

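Wrist view: the well mouth is the dark disc at (334,253), with the frame and latch at x≈275. The rib is at about (462,270), vial_1's black cap at (95,191), purple at (135,175) and green at (140,230). I'll measure these.

Run:
```python
from h import *
import pickle; c=pickle.load(open('w0.pkl','rb'))
im=cv2.imread('pics/w0.png'); g=cv2.cvtColor(im,6); hsv=cv2.cvtColor(im,40)
def blob(m,x0,y0,x1,y1):
    n,l,st,ce=cv2.connectedComponentsWithStats(m[y0:y1,x0:x1].astype(np.uint8)); k=1+np.argmax(st[1:,4]); return ce[k]+[x0,y0],st[k]
for t in (45,60,75):
    p,st=blob(g<t,315,235,355,272); print('well',t,p,st,onz(c,*p,.044))
p,st=blob(g<45,80,178,106,205); print('vial cap',p,st,onz(c,*p,.046))
p,st=blob((hsv[...,1]>150)&(hsv[...,0]>125)&(hsv[...,0]<160),110,150,170,195); print('purple',p,st, onz(c,132,175,.05))
p,st=blob((hsv[...,1]>150)&(hsv[...,0]>50)&(hsv[...,0]<80),120,200,175,245); print('green',p,st,onz(c,141,230,.05))
# front rail inner/outer edges: vertical gradient rows
gf=cv2.GaussianBlur(g,(3,3),0).astype(float)
for x in (300,330,360,390,420,450,480):
    col=np.diff(gf[195:225,x]); print(x,195+np.argmin(col)+.5,end=' ')
print()
for x in (300,330,360,390,420):
    col=np.diff(gf[300:335,x]); print(x,300+np.argmax(col)+.5,end=' ')
print(); print(g[253,265:385].tolist())
for x in (280,300,330,360,390): print(x,g[298:335,x].tolist())
```

```text
well 45 [333.62307692 253.02692308] [ 10  10  19  17 260] [ 0.62501981 -0.0513462   0.044     ]
well 60 [333.70134228 253.09731544] [  9   9  20  19 298] [ 0.62512438 -0.05126378  0.044     ]
well 75 [333.68615385 253.20923077] [  9   9  21  20 325] [ 0.62526456 -0.05130193  0.044     ]
vial cap [ 93.97461929 190.99492386] [  5   7  19  13 197] [ 0.50634673 -0.31756788  0.046     ]
purple [143.87939698 173.55527638] [ 18  16  33  16 398] [ 0.4956791  -0.26525154  0.05      ]
green [148.67679558 225.69060773] [ 14  16  30  20 362] [ 0.55966665 -0.27394309  0.05      ]
300 217.5 330 217.5 360 217.5 390 217.5 420 217.5 450 217.5 480 217.5 
300 307.5 330 307.5 360 307.5 390 313.5 420 312.5 
[131, 140, 134, 122, 135, 142, 143, 143, 142, 141, 144, 147, 146, 146, 144, 142, 143, 141, 141, 135, 112, 82, 87, 102, 108, 124, 153, 164, 147, 93, 35, 31, 55, 62, 63, 61, 63, 68, 89, 102, 106, 104, 104, 103, 104, 104, 104, 103, 103, 103, 104, 105, 103, 102, 103, 102, 104, 98, 80, 46, 19, 9, 7, 16, 15, 26, 24, 23, 25, 28, 21, 23, 24, 24, 26, 23, 23, 29, 42, 71, 93, 103, 102, 102, 102, 102, 101, 102, 1
[... 311 characters left out ...]
, 161, 160, 161, 160]
300 [6, 0, 7, 7, 6, 2, 3, 6, 5, 25, 55, 83, 98, 102, 104, 94, 85, 106, 130, 140, 142, 144, 142, 141, 139, 142, 145, 145, 146, 145, 152, 159, 161, 163, 161, 160, 162]
330 [30, 42, 49, 45, 23, 12, 3, 5, 5, 32, 65, 88, 101, 102, 103, 92, 87, 108, 133, 140, 143, 144, 143, 140, 138, 140, 145, 147, 143, 144, 152, 160, 160, 162, 162, 160, 161]
360 [4, 4, 6, 6, 7, 4, 3, 2, 7, 35, 68, 90, 100, 103, 102, 88, 84, 111, 135, 143, 142, 143, 143, 139, 139, 142, 144, 145, 142, 141, 149, 157, 162, 159, 161, 161, 161]
390 [19, 15, 20, 23, 18, 17, 20, 16, 16, 19, 18, 15, 19, 19, 18, 37, 78, 114, 139, 144, 144, 143, 144, 137, 122, 114, 113, 123, 129, 140, 152, 157, 162, 161, 161, 161, 161]
```

Rails are parallel to the tool axes, so the photometer's y is about (0.152,0.988) and the well is at about (0.625,-0.051). The vial is at (0.507,-0.318). I'll approach with the jaw line turned between the neighbouring vials.

Emit:
servo_tool(commands=[[[-7.4,-31.6,-10,0,0,-0.022],[-7.4,-31.6,-10,0,0,-0.022],[-7.4,-31.6,-10,0,0,-0.022],[-7.4,-31.6,-10,0,0,-0.022],[-7.4,-31.6,-10,0,0,-0.022],[-7.4,-31.6,-10,0,0,-0.022],[-7.4,-31.6,-10,0,0,-0.022],[-7.4,-31.6,-10,0,0,-0.022]]], grip=0.45)

```text
clock: 2.65
tcp_pos: [0.5078, -0.3151, 0.2235]
orientation: [[-0.948, 0.317, 0.001], [0.317, 0.948, 0.002], [0.0, 0.002, -1.0]]
force: [0.6, 0.0, 0.1]
width: 0.0398
finger_force: 0.0
```

Emit:
servo_tool(commands=[[[0,0,-30,0,0,0],[0,0,-30,0,0,0],[0,0,-30,0,0,0],[0,0,-10,0,0,0],[0,0,0,0,0,0],[0,0,0,0,0,0]]])

```text
clock: 3.15
tcp_pos: [0.5082, -0.3151, 0.1243]
orientation: [[-0.948, 0.318, 0.0], [0.318, 0.948, 0.001], [-0.0, 0.001, -1.0]]
force: [-0.4, 0.1, 0.3]
width: 0.0393
finger_force: 0.0
```

Run:
```python
from h import *
s=sensors.sense(); print(s['clock'],s['tcp_pos'],np.round(s['orientation'],3).tolist(),s['width'])
a,c=grab('wrist','w1')
print(proj(c,[.507,-.318,.05]))
```

```text
3.15 [ 0.50823625 -0.31507985  0.12428988] [[-0.948, 0.318, 0.0], [0.318, 0.948, 0.001], [-0.0, 0.001, -1.0]] 0.0392996388897961
[310.62911599 259.39980116]
```

View pics/w1.png

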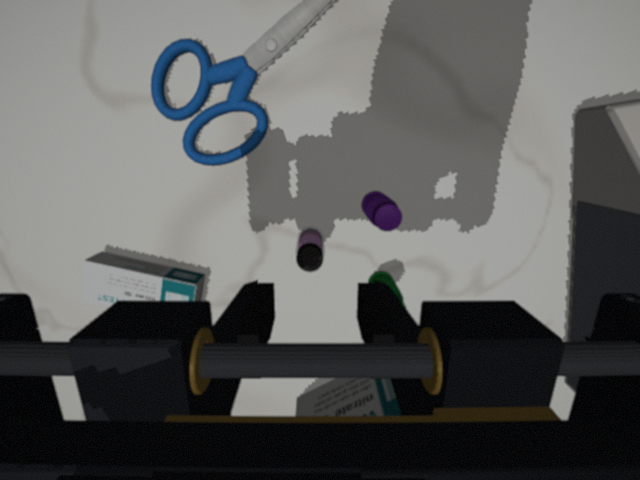

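The cap is at (309,258), within 1–2 px of prediction, and the jaw line is clear of the purple and green vials. Descending to grasp.

Emit:
servo_tool(commands=[[[-1.8,-3.3,-14,0,0,0],[0,0,-20,0,0,0],[0,0,-20,0,0,0],[0,0,-20,0,0,0],[0,0,-10,0,0,0],[0,0,0,0,0,0],[0,0,0,0,0,0]]])

```text
clock: 3.78
tcp_pos: [0.5064, -0.3199, 0.0409]
orientation: [[-0.947, 0.32, 0.001], [0.32, 0.947, -0.001], [-0.002, -0.0, -1.0]]
force: [1.3, 0.1, 0.8]
width: 0.04
finger_force: 0.0
```

Emit:
servo_tool(commands=[[[0,0,0,0,0,0],[0,0,0,0,0,0],[0,0,0,0,0,0],[0,0,0,0,0,0],[0,0,0,0,0,0],[0,0,0,0,0,0]]], grip=0, force=8)

```text
clock: 4.28
tcp_pos: [0.5063, -0.3198, 0.0405]
orientation: [[-0.947, 0.32, 0.002], [0.32, 0.947, -0.0], [-0.002, 0.0, -1.0]]
force: [0.1, 0.6, 4.5]
width: 0.0207
finger_force: 8.1
```

Emit:
servo_tool(commands=[[[0,0,12,0,0,0],[0,0,25,0,0,0],[0,0,30,0,0,0],[0,0,30,0,0,0],[0,0,30,0,0,0],[0,0,20,0,0,0]]])

```text
clock: 4.78
tcp_pos: [0.5059, -0.3201, 0.1901]
orientation: [[-0.947, 0.32, 0.002], [0.32, 0.947, -0.001], [-0.002, -0.001, -1.0]]
force: [0.4, 0.1, -0.7]
width: 0.0206
finger_force: 8.1
```

Emit:
servo_tool(commands=[[[13,30,2,0,0,0.022],[13,30,2,0,0,0.022],[13,30,2,0,0,0.022],[13,30,2,0,0,0.022],[13,30,2,0,0,0.022],[13,30,2,0,0,0.022],[13,30,2,0,0,0.022],[13,30,2,0,0,0.022]]])

```text
clock: 5.45
tcp_pos: [0.6094, -0.0784, 0.2033]
orientation: [[-0.989, 0.148, -0.001], [0.148, 0.989, -0.0], [0.001, -0.0, -1.0]]
force: [0.4, -0.6, 0.3]
width: 0.0206
finger_force: 8.1
```

Emit:
servo_tool(commands=[[[10,18,0,0,0,0],[4.9,10.5,0,0,0,0],[0,0,0,0,0,0],[0,0,0,0,0,0],[0,0,0,0,0,0]]])

```text
clock: 5.87
tcp_pos: [0.6234, -0.054, 0.2026]
orientation: [[-0.988, 0.152, -0.002], [0.152, 0.988, -0.002], [0.001, -0.002, -1.0]]
force: [0.7, 0.2, 0.7]
width: 0.0207
finger_force: 8.1
```

Run:
```python
from h import *
import pickle
s=sensors.sense(); print(s['clock'],s['tcp_pos'],np.round(s['orientation'],3).tolist(),s['width'])
a,c=grab('wrist','w2'); pickle.dump(c,open('w2.pkl','wb'))
print(proj(c,[.6252,-.0513,.044]), proj(c,np.array(s['tcp_pos'])+[0,0,-.0405]))
```

```text
5.8667 [ 0.62340638 -0.05402134  0.20260401] [[-0.988, 0.152, -0.002], [0.152, 0.988, -0.002], [0.001, -0.002, -1.0]] 0.02067289514043786
[319.27421577 229.9401588 ] [315.9711449  280.43598222]
```

View pics/w2.png

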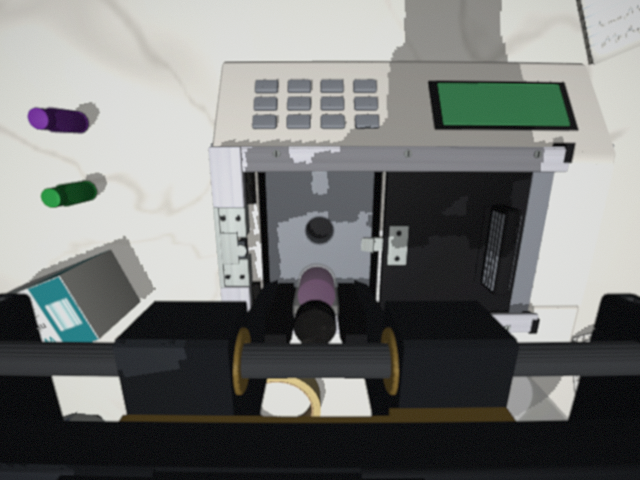

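The well mouth is at (319,230), matching prediction. The vial hangs upright between the pads, its far bottom edge at about (317,263). I'll measure both precisely.

Run:
```python
from h import *
import pickle; c=pickle.load(open('w2.pkl','rb'))
im=cv2.imread('pics/w2.png'); g=cv2.cvtColor(im,6); s=cv2.cvtColor(im,40)
for t in (55,65,75,85):
    n,l,st,ce=cv2.connectedComponentsWithStats((g[208:252,296:345]<t).astype(np.uint8)); k=1+np.argmax(st[1:,4]); p=ce[k]+[296,208]; print(t,p,st[k],onz(c,*p,.044))
m=((s[...,1]>35)&(s[...,0]>125)&(s[...,0]<175)).astype(np.uint8); m[:,:280]=0;m[:,355:]=0;m[:250]=0;m[320:]=0
for y in range(258,304,4):
    x=np.where(m[y])[0]; print(y,x.min() if len(x) else None,x.max() if len(x) else None, end=' | ')
print()
S=np.array([.6234,-.054,.2026-.0405]); a=np.linspace(0,6.283,60)
q=np.array([proj(c,S+[.0105*np.cos(t),.0105*np.sin(t),0]) for t in a]); print('pred bottom ellipse',q.min(0),q.max(0))
q=np.array([proj(c,S+[.0105*np.cos(t),.0105*np.sin(t),.05]) for t in a]); print('pred top',q.min(0),q.max(0))
d=g[300:350,290:345]; print([ (y,290+np.where(g[y,290:345]<50)[0].min(),290+np.where(g[y,290:345]<50)[0].max()) for y in (312,318,324,330)])
print(g[255:275,317].tolist(), g[330:348,317].tolist())
```

```text
55 [319.008 229.642] [ 11  10  25  25 500] [ 0.62489344 -0.05149358  0.044     ]
65 [319.10169492 229.69303202] [ 10  10  27  25 531] [ 0.62495239 -0.0514181   0.044     ]
75 [319.125      229.65892857] [ 10   9  27  26 560] [ 0.62492458 -0.05139293  0.044     ]
85 [319.11896552 229.68448276] [ 10   9  27  27 580] [ 0.62494696 -0.05140173  0.044     ]
258 None None | 262 None None | 266 None None | 270 308 325 | 274 305 329 | 278 302 331 | 282 301 332 | 286 291 353 | 290 281 349 | 294 280 354 | 298 280 352 | 302 282 354 | 
pred bottom ellipse [296.90578263 262.40282538] [335.09955895 297.83256831]
pred top [290.18926177 305.17807641] [341.88834297 350.93765734]
[(312, np.int64(290), np.int64(344)), (318, np.int64(290), np.int64(344)), (324, np.int64(290), np.int64(344)), (330, np.int64(290), np.int64(344))]
[148, 149, 150, 151, 149, 150, 147, 143, 135, 135, 137, 120, 89, 63, 62, 65, 67, 67, 70, 69] [26, 32, 23, 26, 28, 30, 31, 26, 23, 26, 25, 27, 25, 30, 33, 33, 40, 44]
```

Vial sits centred on the TCP; well is at (0.6250,-0.0514). Aligning and lowering.

Emit:
servo_tool(commands=[[[1.6,2.6,0,0,0,0],[0,0,-25,0,0,0],[0,0,-30,0,0,0],[0,0,-30,0,0,0],[0,0,-20,0,0,0],[0,0,-3,0,0,0],[0,0,0,0,0,0],[0,0,0,0,0,0]]])

```text
clock: 6.58
tcp_pos: [0.6268, -0.0491, 0.0957]
orientation: [[-0.989, 0.15, 0.001], [0.15, 0.989, -0.0], [-0.001, 0.0, -1.0]]
force: [0.5, -0.4, -0.6]
width: 0.0204
finger_force: 8.1
```

Emit:
servo_tool(commands=[[[0,0,0,0,0,0],[0,0,0,0,0,0]]])

```text
clock: 6.75
tcp_pos: [0.6272, -0.0488, 0.0964]
orientation: [[-0.989, 0.15, 0.003], [0.15, 0.989, -0.0], [-0.003, 0.0, -1.0]]
force: [-0.2, -0.1, -0.1]
width: 0.0205
finger_force: 8.1
```

Run:
```python
from h import *
import pickle
s=sensors.sense(); print(s['tcp_pos'],s['orientation'])
a,c=grab('wrist','w3'); g=cv2.cvtColor(a,cv2.COLOR_RGB2GRAY)
T=np.array(s['tcp_pos']); print(proj(c,[.625,-.0514,.044]),proj(c,T+[0,0,-.0405]))
cv2.imwrite('pics/w3c.png',cv2.resize(a[180:360,240:400,::-1],None,fx=3,fy=3,interpolation=cv2.INTER_CUBIC))
```

```text
[ 0.62718049 -0.0487812   0.0964474 ] [[-9.88746860e-01  1.49567906e-01  3.01458800e-03]
 [ 1.49568561e-01  9.88751357e-01 -8.32653488e-06]
 [-2.98192335e-03  4.42654752e-04 -9.99995456e-01]]
[310.64286664 269.21343405] [315.69611177 280.11285828]
```

View pics/w3c.png

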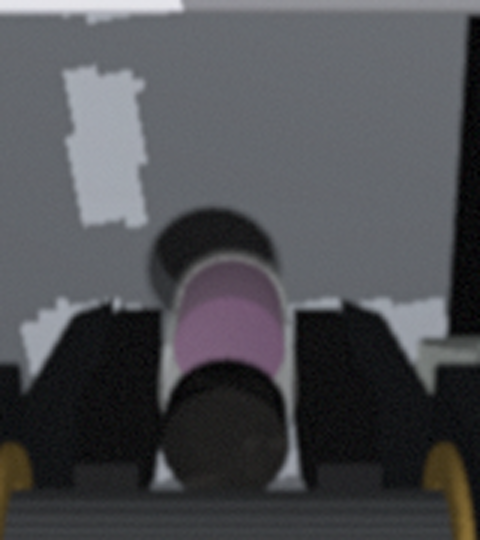

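The vial is about 5 px right of the well's centre (well column 311, vial 316.5), so the measured offset is real. Correcting.

Emit:
servo_tool(commands=[[[-2.2,-2.6,0,0,0,0],[0,0,0,0,0,0],[0,0,0,0,0,0],[0,0,0,0,0,0]]])

```text
clock: 7.13
tcp_pos: [0.6239, -0.0513, 0.0949]
orientation: [[-0.989, 0.149, 0.0], [0.149, 0.989, 0.0], [-0.0, 0.0, -1.0]]
force: [-0.6, -0.3, -0.5]
width: 0.0209
finger_force: 8.1
```

Emit:
servo_tool(commands=[[[0,0,0,0,0,0],[0,0,0,0,0,0]]])

```text
clock: 7.3
tcp_pos: [0.6239, -0.0511, 0.0947]
orientation: [[-0.989, 0.149, -0.0], [0.149, 0.989, 0.0], [0.0, 0.0, -1.0]]
force: [0.2, 0.2, -0.3]
width: 0.0202
finger_force: 8.1
```

Emit:
servo_tool(commands=[[[1,-0.3,-2,0,0,0],[0,0,-4,0,0,0],[0,0,-4,0,0,0],[0,0,-2,0,0,0],[0,0,0,0,0,0],[0,0,0,0,0,0]]])

```text
clock: 7.8
tcp_pos: [0.6247, -0.0515, 0.0824]
orientation: [[-0.989, 0.149, -0.001], [0.149, 0.989, 0.0], [0.001, -0.0, -1.0]]
force: [0.1, 0.2, -0.6]
width: 0.0209
finger_force: 8.1
```

Bottom is now at z≈0.042, just inside the mouth, with no contact force. Continuing slowly.

Emit:
servo_tool(commands=[[[0,0,-3,0,0,0],[0,0,-3,0,0,0],[0,0,-3,0,0,0],[0,0,-3,0,0,0],[0,0,-2,0,0,0],[0,0,0,0,0,0],[0,0,0,0,0,0]]])

```text
clock: 8.38
tcp_pos: [0.6248, -0.0515, 0.0685]
orientation: [[-0.989, 0.149, -0.0], [0.149, 0.989, 0.0], [0.0, 0.0, -1.0]]
force: [0.2, -0.5, 0.4]
width: 0.0207
finger_force: 8.1
```

Emit:
servo_tool(commands=[[[0,0,-1,0,0,0],[0,0,-1,0,0,0],[0,0,-0.5,0,0,0],[0,0,0,0,0,0],[0,0,0,0,0,0]]])

```text
clock: 8.8
tcp_pos: [0.6251, -0.0514, 0.0665]
orientation: [[-0.989, 0.149, 0.001], [0.149, 0.989, 0.0], [-0.0, 0.0, -1.0]]
force: [0.5, 0.4, 2.4]
width: 0.0206
finger_force: 8.0
```

Light contact on the well bottom (2.4 N). Releasing and rising.

Emit:
servo_tool(commands=[[[0,0,0,0,0,0],[0,0,0,0,0,0],[0,0,0,0,0,0],[0,0,0,0,0,0]]], grip=0.42)

```text
clock: 9.13
tcp_pos: [0.6247, -0.052, 0.0661]
orientation: [[-0.989, 0.15, -0.0], [0.15, 0.989, -0.001], [0.0, -0.001, -1.0]]
force: [0.8, -1.7, 0.3]
width: 0.0373
finger_force: 0.5
```

Emit:
servo_tool(commands=[[[0,0,6,0,0,0],[0,0,12,0,0,0],[0,0,20,0,0,0],[0,0,30,0,0,0],[0,0,30,0,0,0],[0,0,12,0,0,0],[0,0,0,0,0,0],[0,0,0,0,0,0]]])

```text
clock: 9.8
tcp_pos: [0.625, -0.0514, 0.1768]
orientation: [[-0.989, 0.149, 0.001], [0.149, 0.989, 0.0], [-0.001, 0.0, -1.0]]
force: [-0.4, -0.0, -0.1]
width: 0.0371
finger_force: 0.0
```

Run:
```python
from h import *
import pickle
s=sensors.sense(); print(s['clock'],s['tcp_pos'],s['width'])
a,c=grab('wrist','w4'); pickle.dump(c,open('w4.pkl','wb'))
b=grab('scene','s4')[0]
W=np.array([.625,-.0514]); y=np.array([.15,.989])
print('top pred',proj(c,[*W,.076]),'rib',proj(c,[*(W+.135*y),.113]))
o=np.hstack([cv2.resize(a,(480,360)),cv2.resize(b[130:265,270:390],(320,360),interpolation=cv2.INTER_CUBIC)])
cv2.imwrite('pics/c4.png',o[:,:,::-1])
```

```text
9.8 [ 0.62497708 -0.05138453  0.17681491] 0.03707537751855342
top pred [315.52509706 247.5291642 ] rib [532.16199174 265.35471836]
```

View pics/c4.png

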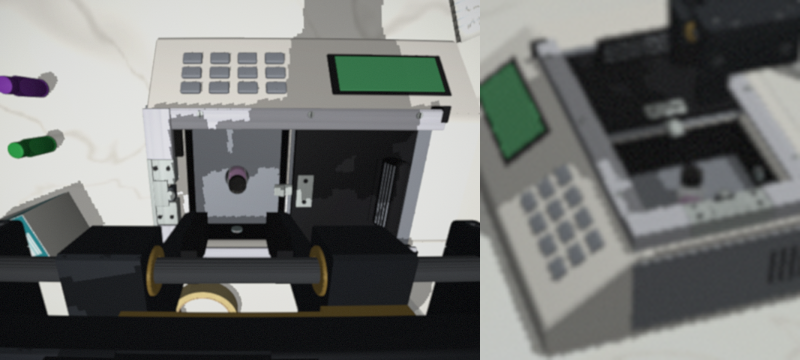

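The vial stands upright in the well. Its cap top is at wrist (316,245) against a predicted (315.5,247.5) for fully down. Next I'll check the clearances around the rib and the things left of the photometer.

Run:
```python
from h import *
import pickle
c=pickle.load(open('w4.pkl','rb')); s=eyes.calibration('scene'); d=eyes.calibration('side')
print('glass',onz(s,310,120,0),onz(d,400,180,0))
W=np.array([.625,-.0514]); y=np.array([.15,.989]);x=np.array([.989,-.15])
for yy in (.129,.141):
  for xx in (-.032,.032): print(yy,xx,proj(c,[*(W+yy*y+xx*x),.113]).round(1))
im=cv2.imread('pics/w4.png'); g=cv2.cvtColor(im,6)
a=onz(c,240,245,.113)
for v in (225,245,265):
  r=g[v,490:600].tolist(); print(v,r)
for u in (545,555,565,575): p=onz(c,u,245,.097)[:2]-W; print(u,p@y,p@x)
# cap top
m=(g[225:275,295:340]<45).astype(np.uint8); n,l,st,ce=cv2.connectedComponentsWithStats(m); k=1+np.argmax(st[1:,4]); print('cap',ce[k]+[295,225],st[k])
```

```text
glass [0.73519735 0.35113018 0.        ] [0.74507032 0.35478044 0.        ]
0.129 -0.032 [532.1 214.9]
0.129 0.032 [514.  311.6]
0.141 -0.032 [551.7 215. ]
0.141 0.032 [532.  311.5]
225 [21, 20, 20, 20, 20, 19, 22, 15, 22, 18, 18, 14, 18, 18, 20, 23, 18, 21, 10, 9, 19, 40, 58, 52, 33, 38, 56, 53, 37, 32, 53, 61, 35, 30, 52, 69, 55, 31, 15, 13, 15, 23, 28, 32, 34, 36, 34, 35, 33, 32, 29, 30, 31, 30, 32, 34, 40, 78, 121, 139, 138, 140, 136, 139, 139, 138, 138, 138, 138, 137, 137, 135, 135, 135, 152, 188, 217, 225, 225, 224, 224, 224, 224, 225, 223, 224, 224, 223, 224, 225, 223, 224, 223, 224, 224, 224, 224, 223, 223, 224, 223, 223, 222, 223, 222, 224, 222, 223, 223, 222]
245 [19, 15, 23, 15, 25, 18, 23, 14, 15, 14, 22, 22, 20, 20, 18, 5, 14, 24, 49, 58, 46, 34, 50, 59, 43, 27, 49, 64, 45, 23, 44, 63, 69, 44, 17, 11, 18, 17, 26, 34, 34, 35, 35, 30, 34, 31, 32, 30, 28, 27, 32, 34, 45, 82, 122, 137, 141, 138, 138, 137, 137, 139, 137, 136, 138, 137, 137, 138, 135, 137, 158, 195, 223, 226, 226, 225, 224, 225, 223, 224, 224, 225, 224, 224, 224, 224, 224, 225, 223, 224, 224, 223, 224, 223, 224, 223, 223, 223, 224, 223, 224, 223, 224, 224, 223, 223, 223, 222, 223, 222]
265 [28, 30, 31, 28, 25, 26, 32, 31, 30, 34, 33, 25, 11, 17, 38, 53, 51, 35, 38, 55, 50, 34, 39, 54, 52, 34, 30, 59, 74, 54, 18, 10, 12, 19, 27, 30, 33, 33, 31, 34, 31, 33, 31, 32, 32, 31, 31, 33, 44, 80, 117, 136, 140, 138, 138, 139, 138, 136, 136, 137, 136, 137, 137, 137, 136, 143, 172, 207, 225, 225, 225, 224, 225, 223, 224, 224, 224, 223, 225, 224, 224, 223, 224, 224, 223, 223, 224, 224, 223, 223, 225, 224, 223, 223, 225, 224, 223, 223, 223, 223, 223, 222, 222, 222, 223, 224, 223, 222, 222, 223]
545 0.15236413434505564 -0.00840226337740262
555 0.15919238669098945 -0.008404536478488421
565 0.16604561179096097 -0.008406675609342298
575 0.17292514200329698 -0.008408678619285303
cap [316.1990172  244.59459459] [ 10   8  23  24 407]
```

Rib position matches prediction (the shutter is fully open) and the glass at y≈0.35 is clear. I'll move behind the rib with the fingers closed.

Emit:
servo_tool(commands=[[[4,25,0,0,0,0],[5,32,0,0,0,0],[5,32,0,0,0,0],[5,32,0,0,0,0],[5,32,0,0,0,0],[4,30,0,0,0,0],[0,0,-20,0,0,0],[0,0,-15,0,0,0]]], grip=0, force=40)

```text
clock: 10.57
tcp_pos: [0.6517, 0.1355, 0.1389]
orientation: [[-0.99, 0.144, -0.002], [0.144, 0.99, 0.002], [0.002, 0.001, -1.0]]
force: [-1.2, -0.4, -0.2]
width: 0.0005
finger_force: 0.0
```

Emit:
servo_tool(commands=[[[0,0,-10,0,0,0],[0,0,-8,0,0,0],[0,0,-4,0,0,0],[0,0,0,0,0,0],[0,0,0,0,0,0],[0,0,0,0,0,0]]])

```text
clock: 11.07
tcp_pos: [0.6534, 0.1314, 0.12]
orientation: [[-0.989, 0.15, 0.001], [0.15, 0.989, 0.0], [-0.001, 0.001, -1.0]]
force: [-0.1, -0.2, 0.7]
width: 0.0001
finger_force: 0.0
```

Emit:
servo_tool(commands=[[[-0.9,-5.9,0,0,0,0],[-0.9,-5.9,0,0,0,0],[-0.75,-5,0,0,0,0],[-0.75,-5,0,0,0,0],[-0.75,-5,0,0,0,0],[-0.75,-5,0,0,0,0],[-0.75,-5,0,0,0,0],[0,0,0,0,0,0]]])

```text
clock: 11.73
tcp_pos: [0.6472, 0.0933, 0.1193]
orientation: [[-0.989, 0.151, -0.0], [0.151, 0.989, -0.001], [0.0, -0.001, -1.0]]
force: [0.2, 0.4, -0.3]
width: 0.0003
finger_force: 0.0
```

Emit:
servo_tool(commands=[[[-0.75,-5,0,0,0,0],[-0.75,-5,0,0,0,0],[-0.75,-5,0,0,0,0],[-0.75,-5,0,0,0,0]]])

```text
clock: 12.07
tcp_pos: [0.6442, 0.0744, 0.1193]
orientation: [[-0.989, 0.149, -0.0], [0.149, 0.989, 0.0], [0.0, 0.0, -1.0]]
force: [-0.2, 1.0, 0.1]
width: 0.0004
finger_force: 0.6
```

Run:
```python
from h import *
s=sensors.sense(); print(s['clock'],s['tcp_pos'])
a,c=grab('wrist','w5')
W=np.array([.625,-.0514]); y=np.array([.15,.989])
for o in (.052,.114,.1,.09): print(o,proj(c,[*(W+o*y),.091]).round(1),proj(c,[*(W+(o+.03)*y),.113]).round(1))
cv2.imwrite('pics/w5c.png',cv2.resize(a[120:380,150:470,::-1],(640,520)))
```

```text
12.0667 [0.64421106 0.07441042 0.11925567]
0.052 [170.  289.1] [215.7 309.6]
0.114 [290.  289.4] [353.1 309.8]
0.1 [262.8 289.4] [322.  309.8]
0.09 [243.4 289.3] [299.8 309.8]
```

View pics/w5c.png

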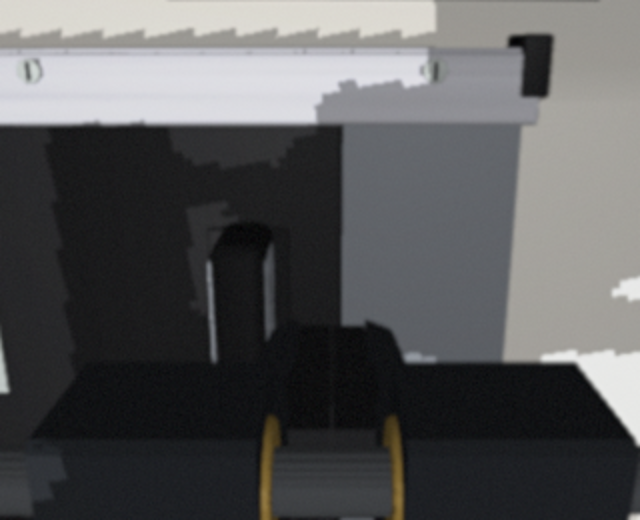

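The fingers rest on the rib's left face (rib top at px ≈271 in the full frame) and the shutter is sliding. TCP is about 20 mm behind the rib centre, so seal contact should come at an offset of about 56 mm.

Emit:
servo_tool(commands=[[[-0.9,-6,0,0,0,0],[-0.9,-6,0,0,0,0],[-0.9,-6,0,0,0,0],[-0.9,-6,0,0,0,0],[-0.9,-6,0,0,0,0],[-0.9,-6,0,0,0,0],[-0.9,-6,0,0,0,0],[-0.9,-6,0,0,0,0]]])

```text
clock: 12.78
tcp_pos: [0.6369, 0.026, 0.1192]
orientation: [[-0.989, 0.149, -0.0], [0.149, 0.989, 0.0], [0.0, -0.0, -1.0]]
force: [-0.1, 0.9, -0.2]
width: 0.0008
finger_force: 0.6
```

Emit:
servo_tool(commands=[[[-0.6,-4,0,0,0,0],[-0.6,-4,0,0,0,0],[-0.3,-2,0,0,0,0],[0,0,0,0,0,0],[0,0,0,0,0,0]]])

```text
clock: 13.2
tcp_pos: [0.6356, 0.0163, 0.1193]
orientation: [[-0.989, 0.149, 0.0], [0.149, 0.989, -0.0], [-0.0, -0.0, -1.0]]
force: [-0.1, -0.5, -1.1]
width: 0.0004
finger_force: 0.0
```

Emit:
servo_tool(commands=[[[-0.3,-2,0,0,0,0],[-0.3,-2,0,0,0,0],[-0.3,-2,0,0,0,0],[-0.3,-2,0,0,0,0],[-0.3,-2,0,0,0,0],[-0.15,-1,0,0,0,0],[-0.15,-1,0,0,0,0],[0,0,0,0,0,0]]])

```text
clock: 13.87
tcp_pos: [0.6339, 0.0053, 0.1193]
orientation: [[-0.989, 0.149, 0.0], [0.149, 0.989, 0.001], [-0.0, 0.001, -1.0]]
force: [0.4, 4.2, 0.1]
width: 0.0008
finger_force: 1.8
```

Seal contact (4.2 N). Small steps from here.

Emit:
servo_tool(commands=[[[-0.15,-1,0,0,0,0],[-0.15,-1,0,0,0,0],[-0.08,-0.5,0,0,0,0],[0,0,0,0,0,0],[0,0,0,0,0,0]]])

```text
clock: 14.28
tcp_pos: [0.6336, 0.0027, 0.1193]
orientation: [[-0.989, 0.149, 0.0], [0.149, 0.989, 0.001], [-0.0, 0.001, -1.0]]
force: [0.7, 4.3, 0.4]
width: 0.0005
finger_force: 2.4
```

Emit:
servo_tool(commands=[[[-0.15,-1,0,0,0,0],[-0.15,-1,0,0,0,0],[0,0,0,0,0,0],[0,0,0,0,0,0]]])

```text
clock: 14.62
tcp_pos: [0.6334, 0.0018, 0.1193]
orientation: [[-0.989, 0.148, 0.001], [0.148, 0.989, 0.002], [-0.0, 0.002, -1.0]]
force: [0.9, 5.9, -0.5]
width: 0.0004
finger_force: 3.3
```

Emit:
servo_tool(commands=[[[-0.15,-1,0,0,0,0],[-0.15,-1,0,0,0,0],[-0.15,-1,0,0,0,0],[0,0,0,0,0,0],[0,0,0,0,0,0]]])

```text
clock: 15.03
tcp_pos: [0.6333, 0.0009, 0.1194]
orientation: [[-0.989, 0.147, 0.001], [0.147, 0.989, 0.005], [-0.001, 0.005, -1.0]]
force: [0.8, 10.2, -0.9]
width: 0.0008
finger_force: 4.7
```

Emit:
servo_tool(commands=[[[-0.15,-1,0,0,0,0],[-0.15,-1,0,0,0,0],[-0.15,-1,0,0,0,0],[-0.15,-1,0,0,0,0],[0,0,0,0,0,0],[0,0,0,0,0,0]]])

```text
clock: 15.53
tcp_pos: [0.633, -0.0004, 0.1195]
orientation: [[-0.989, 0.145, 0.003], [0.145, 0.989, 0.008], [-0.001, 0.008, -1.0]]
force: [1.8, 13.8, -1.7]
width: 0.0001
finger_force: 6.6
```

Emit:
servo_tool(commands=[[[-0.15,-1,0,0,0,0],[-0.15,-1,0,0,0,0],[-0.15,-1,0,0,0,0],[-0.15,-1,0,0,0,0],[0,0,0,0,0,0],[0,0,0,0,0,0]]])

```text
clock: 16.03
tcp_pos: [0.6328, -0.002, 0.1195]
orientation: [[-0.99, 0.144, 0.003], [0.144, 0.99, 0.011], [-0.002, 0.012, -1.0]]
force: [2.7, 17.2, -1.0]
width: 0.0002
finger_force: 8.4
```

Emit:
servo_tool(commands=[[[-0.15,-1,0,0,0,0],[-0.15,-1,0,0,0,0],[-0.15,-1,0,0,0,0],[0,0,0,0,0,0],[0,0,0,0,0,0]]])

```text
clock: 16.45
tcp_pos: [0.6326, -0.003, 0.1196]
orientation: [[-0.99, 0.142, 0.004], [0.143, 0.99, 0.014], [-0.002, 0.014, -1.0]]
force: [3.2, 19.5, -2.2]
width: 0.0001
finger_force: 9.8
```

Emit:
servo_tool(commands=[[[-0.15,-1,0,0,0,0],[-0.15,-1,0,0,0,0],[-0.15,-1,0,0,0,0],[0,0,0,0,0,0],[0,0,0,0,0,0],[0,0,0,0,0,0]]])

```text
clock: 16.95
tcp_pos: [0.6325, -0.0031, 0.1197]
orientation: [[-0.99, 0.141, 0.005], [0.141, 0.99, 0.017], [-0.002, 0.018, -1.0]]
force: [2.9, 23.6, -3.0]
width: 0.0005
finger_force: 11.8
```

23.6 N and it has stopped moving, so it should be home. Backing off to check.

Emit:
servo_tool(commands=[[[0.45,3,0,0,0,0],[0.45,3,0,0,0,0],[0.6,4,0,0,0,0],[0.75,5,0,0,0,0],[1.5,10,0,0,0,0],[1.5,10,0,0,0,0],[0,0,0,0,0,0]]])

```text
clock: 17.53
tcp_pos: [0.6359, 0.0202, 0.1192]
orientation: [[-0.989, 0.147, -0.0], [0.147, 0.989, 0.001], [0.0, 0.001, -1.0]]
force: [-0.2, 0.6, -0.4]
width: 0.0004
finger_force: 0.0
```

Emit:
servo_tool(commands=[[[0,0,20,0,0,0],[0,0,30,0,0,0],[0,0,30,0,0,0],[0,0,30,0,0,0],[0,0,20,0,0,0],[0,0,0,0,0,0],[0,0,0,0,0,0]]])

```text
clock: 18.12
tcp_pos: [0.6362, 0.0173, 0.2502]
orientation: [[-0.989, 0.15, 0.002], [0.15, 0.989, -0.001], [-0.002, -0.001, -1.0]]
force: [0.0, -0.6, -0.8]
width: 0.0003
finger_force: 0.0
```

Run:
```python
from h import *
s=sensors.sense(); print(s['clock'],s['tcp_pos'])
a,c=grab('wrist','w6')
W=np.array([.625,-.0514]); y=np.array([.15,.989]);x=np.array([.989,-.15])
for n,o in (('shut',0),('5mm',.005)): print(n,'ribtop edges',[proj(c,[*(W+(o+.03+e)*y-.025*x),.113]).round(1) for e in (-.006,.006)],'plate rear',proj(c,[*(W+(o+.052)*y-.045*x),.091]).round(1))
cv2.imwrite('pics/w6c.png',cv2.resize(a[100:340,100:420,::-1],(800,600),interpolation=cv2.INTER_CUBIC))
```

```text
18.1167 [0.63621615 0.01729725 0.25023863]
shut ribtop edges [array([259.1, 203.3]), array([274. , 203.2])] plate rear [295.  175.6]
5mm ribtop edges [array([265.3, 203.3]), array([280.2, 203.2])] plate rear [300.9 175.6]
```

View pics/w6c.png

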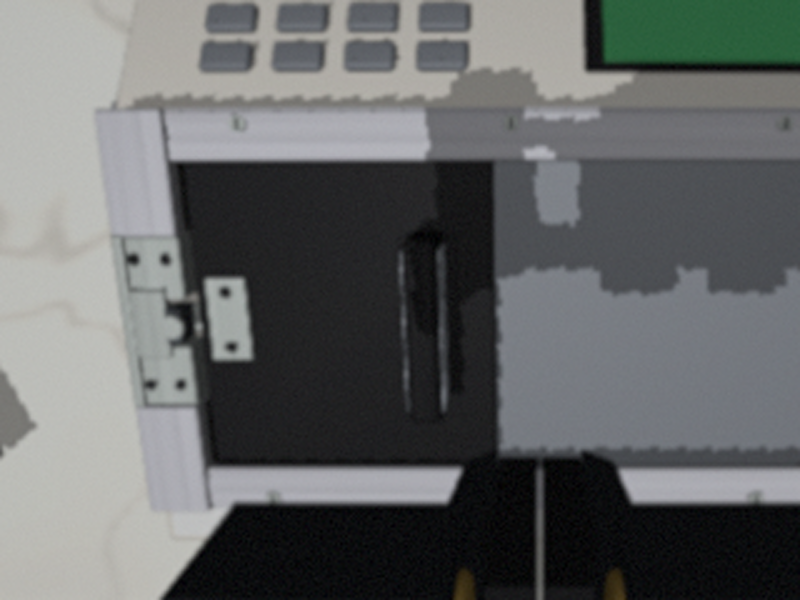

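The plate's rear edge is at crop x=494 (px 297.6), between the shut prediction (295) and the 5 mm one (301). That's within calibration error, so I'll check physically with a light touch on the rib. If it's sprung back, contact comes at TCP y≈+3 mm; if latched, at ≈-2 mm.

Emit:
servo_tool(commands=[[[0,0,-30,0,0,0],[0,0,-30,0,0,0],[0,0,-30,0,0,0],[0,0,-25,0,0,0],[0,0,-15,0,0,0],[0,0,0,0,0,0],[0,0,0,0,0,0]]])

```text
clock: 18.75
tcp_pos: [0.6343, 0.0179, 0.1173]
orientation: [[-0.989, 0.149, -0.004], [0.149, 0.989, -0.001], [0.004, -0.001, -1.0]]
force: [-0.1, 0.7, 0.7]
width: 0.0008
finger_force: 0.0
```

Emit:
servo_tool(commands=[[[-0.45,-3,0,0,0,0],[-0.45,-3,0,0,0,0],[-0.45,-3,0,0,0,0],[-0.3,-2,0,0,0,0],[-0.3,-2,0,0,0,0],[-0.2,-1.3,0,0,0,0],[0,0,0,0,0,0],[0,0,0,0,0,0]]])

```text
clock: 19.42
tcp_pos: [0.6337, 0.0039, 0.1193]
orientation: [[-0.989, 0.149, 0.0], [0.149, 0.989, 0.0], [-0.0, 0.0, -1.0]]
force: [0.4, 0.3, -0.8]
width: 0.0003
finger_force: 0.0
```

Emit:
servo_tool(commands=[[[-0.3,-2,0,0,0,0],[0,0,0,0,0,0],[0,0,0,0,0,0]]])

```text
clock: 19.67
tcp_pos: [0.6333, 0.0018, 0.1192]
orientation: [[-0.989, 0.149, -0.0], [0.149, 0.989, -0.0], [0.0, -0.0, -1.0]]
force: [-0.2, -0.7, 0.3]
width: 0.0003
finger_force: 0.0
```

There's no contact at y=+1.8 mm, where the seal pushed back with 5.9 N earlier, so the shutter is held by its latch. Retreating and handing in.

Emit:
servo_tool(commands=[[[1.5,10,0,0,0,0],[1.5,10,0,0,0,0],[0,0,30,0,0,0],[0,0,30,0,0,0],[0,0,30,0,0,0],[0,0,20,0,0,0],[0,0,0,0,0,0],[0,0,0,0,0,0]]])

```text
clock: 20.33
tcp_pos: [0.6371, 0.0236, 0.2304]
orientation: [[-0.989, 0.148, 0.003], [0.148, 0.989, 0.001], [-0.002, 0.002, -1.0]]
force: [0.3, -0.8, -1.3]
width: 0.0005
finger_force: 0.0
```

```bash
python3 -c "
from h import *
s=sensors.sense(); print(s['clock'],s['tcp_pos'],s['force']); print(ctrl.hand_in())"
```

```text
20.3333 [0.63708954 0.0236385  0.23035675] [ 0.28909261 -0.80662209 -1.32894123]
the job is handed in; nothing more can be done
None
```

I stood the vial fully down in the well and released it, then pushed the shutter shut with a peak reading of about 24 N; a touch check showed it hadn't sprung back, so the latch appears to hold. The job was handed in at 20.3 s; no verdict came back.

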